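# Make up two shoe-repair kits

### The job

Make up two repair kits from the stock on the bench. The boot kit goes in the long tray with three compartments: the biggest heel block, the flat round wax tin and the brush; the shoe kit goes in the short tray with two compartments: the smallest heel block and the little dye bottle. Put one thing in each compartment, in any order, standing on the compartment floor the same way up as it stood on the bench, and leave the middle-sized heel block where it is.

Things in the scene. Friction and masses are not known exactly. Their poses are not given: they have to be found in the camera images.
- long_tray: open blue plastic tray fixed to the bench, three equal compartments side by side along its own y: outside 130 mm (own x) by 275 mm (own y), 20 mm high, walls, partitions and floor 5 mm thick. Each compartment is 120 mm (x) by 85 mm (y) inside, 15 mm deep, floor 5 mm above the bench; centres at y = -90, 0 and +90 mm, x = 0. Origin: centre of the underside; z up. Takes the boot kit.
- short_tray: open blue plastic tray fixed to the bench, two equal compartments side by side along its own y: outside 130 mm (own x) by 185 mm (own y), 20 mm high, walls, partitions and floor 5 mm thick. Each compartment is 120 mm (x) by 85 mm (y) inside, 15 mm deep, floor 5 mm above the bench; centres at y = -45 and +45 mm, x = 0. Origin: centre of the underside; z up. Takes the shoe kit.
- big_heel: stacked-leather heel block with black rubber top and tiny brass nails, D-shaped seen from above: 52 mm across between its flat parallel sides (own x), 60 mm long (own y, the rounded end at +y), 30 mm high; loose, lying flat. Origin: centre of its underside, halfway along width and length; z up. The biggest of three such heels; boot kit.
- middle_heel: stacked-leather heel block with black rubber top and tiny brass nails, D-shaped seen from above: 40 mm across between its flat parallel sides (own x), 47 mm long (own y, the rounded end at +y), 30 mm high; loose, lying flat. Origin: centre of its underside, halfway along width and length; z up. The middle-sized of three; not wanted, stays where it is.
- small_heel: stacked-leather heel block with black rubber top and tiny brass nails, D-shaped seen from above: 28 mm across between its flat parallel sides (own x), 34 mm long (own y, the rounded end at +y), 30 mm high; loose, lying flat. Origin: centre of its underside, halfway along width and length; z up. The smallest of three; shoe kit.
- wax_tin: flat round bare-steel tin, closed and plain: lower part 54 mm, lid 56 mm in diameter, 24 mm high; loose, lying flat lid up. Origin: centre of its underside; z up. Boot kit.
- brush: small shoe brush, bristles down: light wooden back 84 mm long (own x), 32 mm wide (own y), over the upper 18 mm of its height; stiff black bristle block 78 x 26 mm below; 34 mm high in all; loose. Origin: centre of its underside; z up. Boot kit.
- dye_bottle: small amber glass bottle with black cap, standing: body 36 mm in diameter from 5 to 33 mm up, rounding in to a cap about 18 mm wide at the top, 62 mm high in all; closed, loose. Origin: centre of its underside; z up. Shoe kit.

How it is judged (in metres and radians):
At the end, for the whole second after the job is handed in: Each kit thing stands in its own compartment of its own tray: origin inside the compartment, underside 1 to 10 mm above the tray's underside, tilted under 0.15 rad, slower than 0.02 m/s (x of big_heel in the frame of long_tray between -0.06 and 0.06 m and z of big_heel in the frame of long_tray between 0.001 and 0.01 m and angle between each of big_heel, wax_tin, brush, small_heel, dye_bottle's own z axis and vertical below 0.15 rad and linear speed of each of big_heel, wax_tin, brush, small_heel, dye_bottle below 0.02 m/s and x of wax_tin in the frame of long_tray between -0.06 and 0.06 m and z of wax_tin in the frame of long_tray between 0.001 and 0.01 m and x of brush in the frame of long_tray between -0.06 and 0.06 m and z of brush in the frame of long_tray between 0.001 and 0.01 m and ((y of big_heel in the frame of long_tray between -0.135 and -0.045 m and y of wax_tin in the frame of long_tray between -0.045 and 0.045 m and y of brush in the frame of long_tray between 0.045 and 0.135 m) or (y of big_heel in the frame of long_tray between -0.135 and -0.045 m and y of wax_tin in the frame of long_tray between 0.045 and 0.135 m and y of brush in the frame of long_tray between -0.045 and 0.045 m) or (y of big_heel in the frame of long_tray between -0.045 and 0.045 m and y of wax_tin in the frame of long_tray between -0.135 and -0.045 m and y of brush in the frame of long_tray between 0.045 and 0.135 m) or (y of big_heel in the frame of long_tray between -0.045 and 0.045 m and y of wax_tin in the frame of long_tray between 0.045 and 0.135 m and y of brush in the frame of long_tray between -0.135 and -0.045 m) or (y of big_heel in the frame of long_tray between 0.045 and 0.135 m and y of wax_tin in the frame of long_tray between -0.135 and -0.045 m and y of brush in the frame of long_tray between -0.045 and 0.045 m) or (y of big_heel in the frame of long_tray between 0.045 and 0.135 m and y of wax_tin in the frame of long_tray between -0.045 and 0.045 m and y of brush in the frame of long_tray between -0.135 and -0.045 m)) and x of small_heel in the frame of short_tray between -0.06 and 0.06 m and z of small_heel in the frame of short_tray between 0.001 and 0.01 m and x of dye_bottle in the frame of short_tray between -0.06 and 0.06 m and z of dye_bottle in the frame of short_tray between 0.001 and 0.01 m and ((y of small_heel in the frame of short_tray between -0.09 and 0 m and y of dye_bottle in the frame of short_tray between 0 and 0.09 m) or (y of small_heel in the frame of short_tray between 0 and 0.09 m and y of dye_bottle in the frame of short_tray between -0.09 and 0 m))); the robot touches nothing.
It fails at once if the middle-sized heel block is moved more than 20 mm (distance of middle_heel from where it was at the start of the episode above 0.02 m).
It also fails if it takes over 118 s, if anything falls off the work surface, if the arm or the gripper's body presses on something with over 40 N, if the wrist force passes 120 N, or if a joint passes its speed limit or range.

### The arm

A 6-joint arm with a two-finger parallel gripper is mounted at the origin on the work surface. World frame = base frame: x ahead of the robot, y to its left, z up, the work surface at z = 0. Lengths are in mm, angles in rad, forces in N, time in s.
With the tool pointing down it reaches from about 375 to 925 mm from the base axis. Payload 5.7 kg.
Tool frame: the origin (TCP) lies midway between the tips of the shut fingers; the grasp point (between the pads) lies ctrl.tcp_to_grasp behind it (ctrl.tcp_to_grasp is the distance from the TCP to the grasp point, in mm); z points along the fingers, y is the line along which they close (so a half turn about z gives the same grasp; the last joint's range is limited). The gripper opens to 88 mm and grips with 3 to 60 N. Pads are 20 mm wide; open, the fingers measure 115 mm over their backs; the gripper's body (75 mm by 178 mm) begins 61 mm behind the grasp point.
Start: joints at [1.186, 0.359, 1.51, -0, 1.272, -0.115], TCP at [159.917, 578.264, 222.623] pointing down, gripper open.
Joint ranges: [-2.97, 2.97], [-1.01, 2.36], [0.21, 2.38], [-0.96, 4.11], [0.2, 2.71], [-2.98, 2.98]. Speed limits (rad/s): [2.39, 2.39, 3.14, 3.14, 3.14, 3.14].

### API

Orientations are given as [roll, pitch, yaw] about the fixed x, y, z axes, in that order (R = Rz(yaw) Ry(pitch) Rx(roll)).
In Python, from station import ctrl, imaging, search_frame, cut_out gives the robot as it stands.
- The arm moves only by the shell command python3 -m creep 'ROWS' [OPENING] [FORCE]. ROWS is JSON, a list that holds one entry, the list of rows, each a list of 6 numbers: the shift along the tool's x, y, z in mm, then the turn, a rotation vector about the tool's x, y, z in degrees. In form: [[[dx, dy, dz, wx, wy, wz], ...]]. A call has 1 to 12 rows; each row is the pose to reach, as a shift and turn from the pose commanded when the call began, along the tool's axes at that moment; what a row does not reach only later rows make up. A row lasts 1/8 s, in which the tool goes at most 62.5 mm and 10.7 degrees, less where a joint would pass 70% of its speed; a pose out of reach is approached as far as the arm can. A call with a gripper value outside its range is refused whole. OPENING is the closure, from 0 (fully open) to 1 (shut), set as the call begins (- or left out, the last holds). The fingers move at their own pace and stop on an object; FORCE is the grip in N (left out, the last holds). Time passes only in rows, so rows that repeat a pose let the fingers close. It gives the time, the measured TCP pose, the force, the opening and the grip force at its end, in the units of the state.
- ctrl.observe(): the state, without advancing time (a new reading comes with each control period).
- imaging.capture(name): name is "side" or "top" or "wrist"; returns a dict with "img" (400x640x3 uint8, blue, green, red), "camera_matrix" (3x3 intrinsics, pixels), "pose" (4x4, takes a point from camera to world coordinates). Camera axes: x right, y down, z forward; pixel columns grow to the right and rows downward; lengths in mm; the calibration is good to about 2 mm. A picture is of the moment at which its call begins. There is no depth.
- ctrl.hand_in(): hands the job in; it is judged then, once.
Trained networks look in the newest picture that a camera, given by its name, has taken for a name from the list of things; names that differ only in an ending like _2 or _b are one class to them, and where a whole thing is asked for, a point or a joint stands for the part that bears it (a point fixed in the world has none). Each returns a list of dicts, best first, with "score" (0 to 1); they miss things now and then, are a little off and sometimes report something else, mostly with a low value. They report only what shows in the picture. A call takes as long as a camera call.
- search_frame(camera, target): "extent" ([left, top, right, bottom] in pixels, round what is visible of it).
- cut_out(camera, target): "pixels" (400x640 bool, what is visible of it) and "extent" ([left, top, right, bottom] in pixels, round what is visible of it).
The state is a dict: "time": time; "joint_positions": joint angles; "joint_vel": joint speeds; "joint_efforts": joint torques, N m; "eef_pos": TCP position; "tool_rot": TCP orientation; "ft_force": force on the tool from outside, world axes, zero at the start; "torque": the same for the moment, N m; "finger_gap": finger opening in mm; "grasp_force": force on a finger pad.
Only numpy, scipy, OpenCV 4.12 (cv2) and the standard library are available. Lean on these libraries where they do the work, as an engineer would, in place of code of your own. Each camera call takes 0.05 s, during which the arm holds its last target. There are 200 camera calls.

## Working session

There is one attempt and no reset: what is moved stays moved. The work goes in short steps, Python scripts to look and compute and a shell command to move; the robot and the scene stay as the last step left them, time stands still between calls to the robot, and variables do not carry over. Pictures are saved under pics/ and viewed, at most 14 in all, crops included, and the job is handed in when it is done.

```bash
ls; mkdir -p pics
python3 - <<'E'
from station import ctrl, imaging, search_frame, cut_out
import cv2,numpy as np
print(ctrl.tcp_to_grasp, ctrl.observe())
for n in ("top","side"):
    c=imaging.capture(n); cv2.imwrite(f"pics/{n}0.png",c["img"]); print(c["camera_matrix"].tolist(),np.round(c["pose"],3).tolist())
    for t in "long_tray short_tray big_heel middle_heel small_heel wax_tin brush dye_bottle".split():
        print(n,t,[(round(d["score"],2),[int(v) for v in d["extent"]]) for d in search_frame(n,t)[:3]])
E
```

```text
pics
18.700000000000003 {'time': 0.0, 'joint_positions': array([ 1.18587277e+00,  3.59488386e-01,  1.51141379e+00, -5.40930050e-06,
        1.27248050e+00, -1.15093903e-01]), 'joint_vel': array([-0.00121019, -0.00082406,  0.00139729,  0.00073221, -0.0007215 ,
       -0.00013491]), 'joint_efforts': array([-2.98935098e-03, -5.15358460e+01, -2.70734632e+01,  6.71090651e-02,
        3.48190928e-02, -1.59984215e-04]), 'eef_pos': array([159.69082347, 577.65801493, 221.82657284]), 'tool_rot': array([-3.13981388e+00, -2.00432827e-04,  2.87176442e+00]), 'ft_force': array([ 0.16498458, -0.6084242 ,  0.24969311]), 'torque': array([0.0362739 , 0.00159249, 0.00805434]), 'grasp_force': 0.0, 'finger_gap': 87.92103234937225}
[[420.06984216670764, 0.0, 320.17082969812924], [0.0, 420.06984216670764, 197.57837387672635], [0.0, 0.0, 1.0]] [[0.003, -0.985, 0.17, 339.972], [-1.0, -0.005, -0.008, 3.055], [0.009, -0.17, -0.985, 879.6], [0.0, 0.0, 0.0, 1.0]]
top long_tray [(0.87, [153, 103, 292, 171])]
top short_tray [(0.95, [348, 104, 438, 168])]
top big_heel [(0.91, [449, 255, 485, 279])]
top middle_heel [
[... 223 characters left out ...]
ye_bottle [(0.83, [334, 201, 353, 219]), (0.34, [279, 198, 306, 241])]
[[442.5116059803909, 0.0, 322.06035050106146], [0.0, 442.5116059803909, 206.42535222864416], [0.0, 0.0, 1.0]] [[0.927, -0.272, 0.26, 251.041], [-0.375, -0.629, 0.681, -653.239], [-0.021, -0.728, -0.685, 709.55], [0.0, 0.0, 0.0, 1.0]]
side long_tray [(0.62, [299, 125, 384, 199]), (0.59, [325, 278, 342, 304])]
side short_tray [(0.86, [359, 211, 463, 302])]
side big_heel [(0.84, [287, 342, 325, 386])]
side middle_heel [(0.76, [261, 164, 284, 188])]
side small_heel [(0.84, [326, 280, 340, 303])]
side wax_tin [(0.93, [213, 151, 238, 171])]
side brush [(0.94, [266, 196, 308, 223])]
side dye_bottle [(0.59, [303, 224, 322, 250])]
```

```bash
cat > h.py <<'E'
from station import ctrl, imaging, search_frame, cut_out
import cv2,numpy as np
H=dict(long_tray=20,short_tray=20,big_heel=30,middle_heel=30,small_heel=30,wax_tin=24,brush=34,dye_bottle=33)
def ray(c,px,z):
    K=c["camera_matrix"];P=np.array(c["pose"])
    px=np.atleast_2d(np.asarray(px,float))
    d=np.c_[(px-[K[0][2],K[1][2]])/K[0][0],np.ones(len(px))]@P[:3,:3].T
    o=P[:3,3]; return (o+d*((z-o[2])/d[:,2])[:,None])[:,:2]
def hull(c,d,z):
    ct=max(cv2.findContours(d["pixels"].astype(np.uint8),0,1)[0],key=cv2.contourArea)[:,0]
    return ray(c,ct,z)
def tcp():
    s=ctrl.observe(); return s["eef_pos"],s["tool_rot"]
E
python3 - <<'E'
from h import *
c=imaging.capture("top")
for t in H:
    for d in cut_out("top",t)[:2]:
        w=hull(c,d,H[t]); r=cv2.minAreaRect(w.astype(np.float32))
        print(t,round(d["score"],2),np.round(r[0],1),np.round(r[1],1),round(r[2],1))
im=cv2.imread("pics/top0.png")[80:300,120:520]
cv2.imwrite("pics/t1.png",cv2.resize(im,(800,440),interpolation=2))
E
```

```text
long_tray 0.83 [620.9 203.6] [278.5 135.7] 86.8
short_tray 0.61 [ 623.4 -157.3] [141.6 191.3] 4.6
big_heel 0.97 [ 345.  -295.7] [47.4 67.9] 0.2
middle_heel 0.79 [444.5 184.3] [38.9 51. ] 0.3
small_heel 0.6 [ 439.7 -184.6] [36.1 32.5] 76.8
wax_tin 0.69 [444.2 184.7] [45.3 53.4] 0.3
wax_tin 0.65 [349.8 296.4] [57.8 53.4] 74.4
brush 0.68 [438.2  56.4] [84.4 32.9] 8.6
dye_bottle 0.77 [461.5 -49.4] [35.  34.7] 0.3
dye_bottle 0.21 [444.1 184.5] [42.8 52.9] 0.3
```

View pics/t1.png

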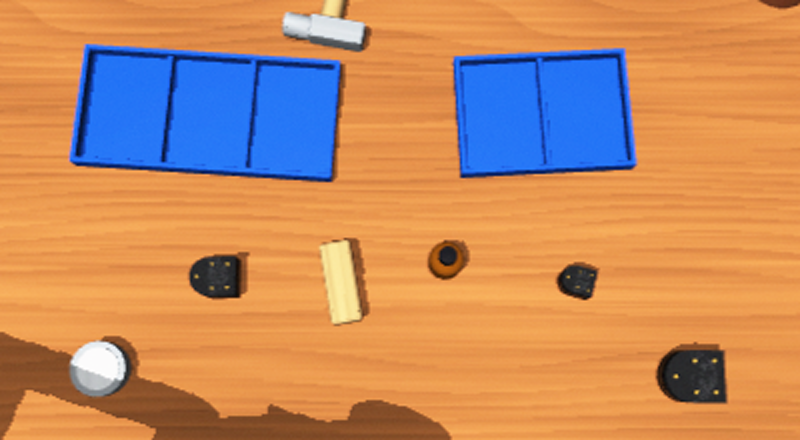

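View pics/side0.png

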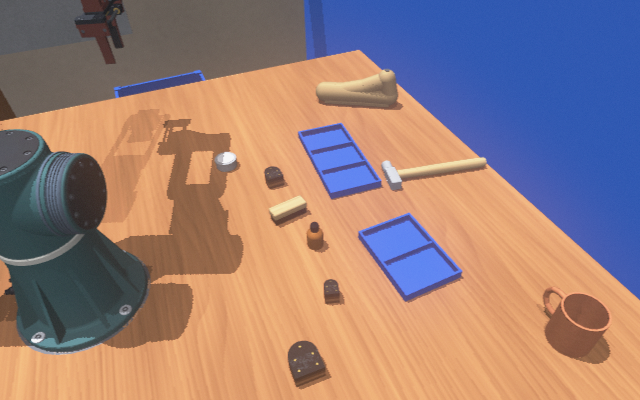

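The pictures show the trays at about (621, 204) and (623, −157) mm. The tin, middle heel, brush, bottle, small heel and big heel lie in front of them, and the sizes match the list. I'll start with the tin.

```bash
cat >> h.py <<'E'
def go(x,y,z,yaw):
    "print row to reach world TCP pose (tool down), yaw deg"
    p,r=tcp(); a=r[2]; d=np.array([x,y,z])-p
    dy=(yaw-np.degrees(a)+180)%360-180
    print("row",np.round([np.cos(a)*d[0]+np.sin(a)*d[1],np.sin(a)*d[0]-np.cos(a)*d[1],-d[2],0,0,-dy],1),"dist",round(np.linalg.norm(d)))
E
python3 -c "
from h import *
go(350,296,150,90)"
```

```text
row [-258.5 -221.4   72.6    0.     0.    74.5] dist 348
```

```bash
python3 -m creep '[[[-258.5,-221,72,0,0,74.5],[-258.5,-221,72,0,0,74.5],[-258.5,-221,72,0,0,74.5],[-258.5,-221,72,0,0,74.5],[-258.5,-221,72,0,0,74.5],[-258.5,-221,72,0,0,74.5],[-258.5,-221,72,0,0,74.5],[-258.5,-221,72,0,0,74.5],[-258.5,-221,72,0,0,74.5]]]' 0 40
cat >> h.py <<'E'
def look(t,z=None,n="wrist",save=None):
    c=imaging.capture(n)
    if save: cv2.imwrite(save,c["img"])
    print("cam",np.round(c["pose"][:3,3]))
    for d in cut_out(n,t)[:2]:
        w=hull(c,d,H[t] if z is None else z); r=cv2.minAreaRect(w.astype(np.float32))
        print(t,round(d["score"],2),"c",np.round(r[0],1),np.round(r[1],1),"ang",round(r[2],1),"ext",d["extent"])
    p,a=tcp(); print("tcp",np.round(p,1),np.round(np.degrees(a),1))
E
python3 -c "
from h import *
look('wax_tin',save='pics/w1.png')"
```

```text
time: 2.48
eef_pos: [350.1, 296.7, 150.8]
tool_rot: [3.141, -0.0, 1.575]
ft_force: [-0.2, 0.5, -0.1]
finger_gap: 87.5
grasp_force: 0.0
cam [349. 381. 312.]
wax_tin 0.81 c [350.6 302.1] [54.2 57.7] ang 0.3 ext [286.4, 150.8, 348.9, 218.7]
tcp [350.  296.8 150.8] [180.   -0.   90.2]
```

View pics/w1.png

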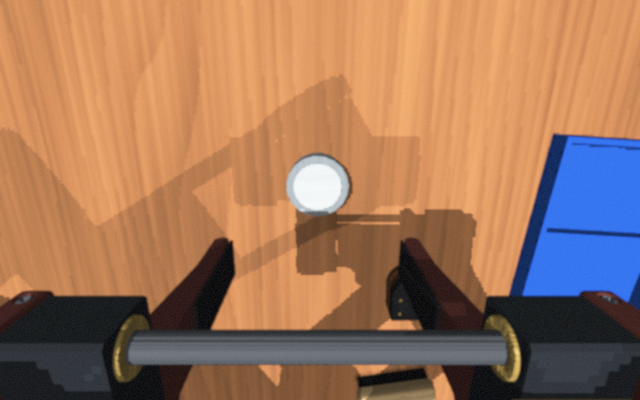

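The tin shows at pixel (318, 184), centred between the fingers in x and 3 mm ahead of the TCP in y. I'll go down on it.

```bash
python3 -m creep '[[[3,0,50,0,0,0],[3,0,95,0,0,0],[3,0,125,0,0,0],[3,0,140,0,0,0],[3,0,147,0,0,0],[3,0,147,0,0,0]]]' && python3 -m creep '[[[0,0,0,0,0,0],[0,0,0,0,0,0],[0,0,0,0,0,0],[0,0,0,0,0,0],[0,0,0,0,0,0],[0,0,0,0,0,0],[0,0,0,0,0,0]]]' 1 35
```

```text
time: 3.32
eef_pos: [350.1, 299.6, 3.6]
tool_rot: [-3.141, 0.0, 1.573]
ft_force: [0.2, 0.8, 0.8]
finger_gap: 87.9
grasp_force: 0.0
time: 4.2
eef_pos: [350.4, 299.5, 4.0]
tool_rot: [3.141, -0.0, 1.572]
ft_force: [-0.7, -0.8, 6.7]
finger_gap: 55.3
grasp_force: 35.0
```

```bash
python3 -m creep '[[[0,0,-40,0,0,0],[0,20,-70,0,0,0],[-2,70,-70,0,0,1],[-4,120,-70,0,0,2],[-5,170,-70,0,0,3.4],[-7,220,-70,0,0,3.4],[-7,260,-70,0,0,3.4],[-7,274,-70,0,0,3.4],[-7,274,-70,0,0,3.4],[-7,274,-70,0,0,3.4]]]'
python3 - <<'E'
from h import *
look('long_tray',n='top',save='pics/t2.png'); look('short_tray',n='top')
E
```

```text
time: 5.45
eef_pos: [621.9, 292.5, 73.1]
tool_rot: [-3.139, 0.001, 1.513]
ft_force: [-0.1, 0.3, -0.2]
finger_gap: 55.2
grasp_force: 35.0
cam [340.   3. 880.]
long_tray 0.76 c [620.8 202.6] [276.7 134.6] ang 86.5 ext [153.3, 104.8, 288.2, 173.0]
tcp [622.3 292.7  73.5] [-179.9    0.    86.7]
cam [340.   3. 880.]
short_tray 0.71 c [ 623.2 -156.4] [134.8 187. ] ang 3.3 ext [347.1, 102.5, 441.2, 166.9]
tcp [623.  292.8  73.8] [-180.     0.    86.7]
```

View pics/t2.png

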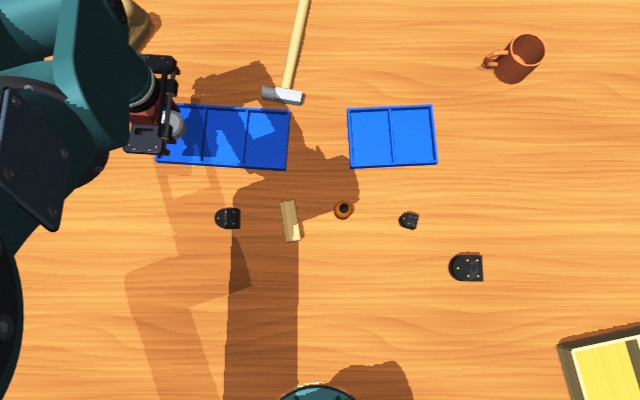

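The held tin, near pixel (172, 128), is over the left compartment. I'll lower and release it.

```bash
python3 -m creep '[[[0,0,30,0,0,0],[0,0,50,0,0,0],[0,0,60,0,0,0],[0,0,64.5,0,0,0],[0,0,64.5,0,0,0]]]' && python3 -m creep '[[[0,0,0,0,0,0],[0,0,0,0,0,0],[0,0,0,0,0,0],[0,0,-5,0,0,0],[0,0,-30,0,0,0],[0,0,-80,0,0,0],[0,0,-110,0,0,0],[0,0,-110,0,0,0]]]' 0.18; python3 -c "
from h import *
look('wax_tin')
go(345,-300,150,90)"
```

```text
time: 6.28
eef_pos: [624.5, 292.7, 9.6]
tool_rot: [3.141, -0.0, 1.512]
ft_force: [-0.1, -0.3, -1.3]
finger_gap: 55.1
grasp_force: 35.0
time: 7.28
eef_pos: [626.4, 293.4, 122.6]
tool_rot: [3.136, -0.002, 1.512]
ft_force: [0.9, 1.0, -0.1]
finger_gap: 72.1
grasp_force: 0.0
cam [630. 378. 284.]
wax_tin 0.9 c [625.  293.4] [58.7 55.7] ang 59.5 ext [279.8, 163.4, 349.4, 235.7]
tcp [623.8 292.4 118.8] [-180.     0.    86.6]
row [-607.7 -243.7  -31.2    0.     0.    -3.4] dist 655
```

```bash
python3 -m creep '[[[-607,-244,-31,0,0,-3.4],[-607,-244,-31,0,0,-3.4],[-607,-244,-31,0,0,-3.4],[-607,-244,-31,0,0,-3.4],[-607,-244,-31,0,0,-3.4],[-607,-244,-31,0,0,-3.4],[-607,-244,-31,0,0,-3.4],[-607,-244,-31,0,0,-3.4],[-607,-244,-31,0,0,-3.4],[-607,-244,-31,0,0,-3.4],[-607,-244,-31,0,0,-3.4],[-607,-244,-31,0,0,-3.4]]]' 0;  python3 -m creep '[[[0,0,0,0,0,0],[0,0,0,0,0,0]]]'; python3 -c "
from h import *
look('big_heel',save='pics/w2.png')"
```

```text
time: 8.88
eef_pos: [343.7, -300.1, 149.0]
tool_rot: [-3.14, -0.001, 1.568]
ft_force: [-1.2, 0.2, 0.2]
finger_gap: 87.8
grasp_force: 0.0
time: 9.12
eef_pos: [345.1, -297.5, 149.7]
tool_rot: [-3.141, -0.001, 1.573]
ft_force: [-0.0, 0.4, -0.2]
finger_gap: 87.8
grasp_force: 0.0
cam [ 345. -213.  311.]
big_heel 0.74 c [ 345.4 -296.4] [51.9 64.2] ang 0.2 ext [287.1, 153.0, 349.0, 228.0]
tcp [ 345.4 -297.9  150. ] [-180.    -0.    90.1]
```

View pics/w2.png

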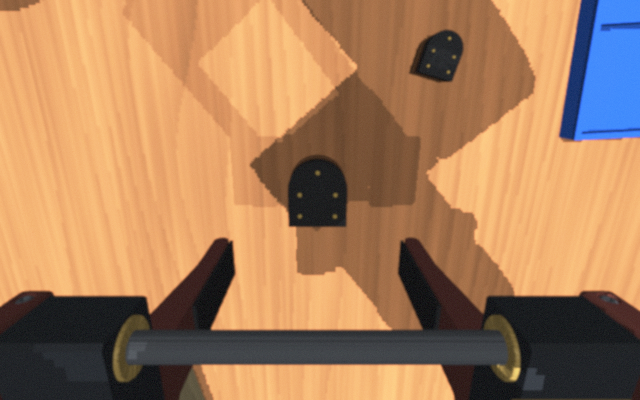

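The big heel is at pixel (317, 190), square to the fingers. I'll grip 5 mm toward its flat end, on the parallel sides.

```bash
python3 -m creep '[[[-5,0,50,0,0,0],[-5,0,95,0,0,0],[-5,0,125,0,0,0],[-5,0,137,0,0,0],[-5,0,144,0,0,0],[-5,0,144,0,0,0]]]' && python3 -m creep '[[[0,0,0,0,0,0],[0,0,0,0,0,0],[0,0,0,0,0,0],[0,0,0,0,0,0],[0,0,0,0,0,0],[0,0,0,0,0,0],[0,0,0,0,0,0]]]' 1 40 && python3 -m creep '[[[0,0,-40,0,0,0],[0,0,-90,0,0,0],[0,0,-94,0,0,0],[0,0,-94,0,0,0]]]'; python3 -c "
from h import *
go(619,198,100,86.6)"
```

```text
time: 9.98
eef_pos: [345.4, -304.3, 6.6]
tool_rot: [3.141, 0.001, 1.572]
ft_force: [-0.1, 0.2, -0.4]
finger_gap: 87.9
grasp_force: 0.0
time: 10.85
eef_pos: [345.2, -304.3, 6.4]
tool_rot: [3.141, 0.0, 1.572]
ft_force: [-1.0, 1.1, 5.7]
finger_gap: 51.8
grasp_force: 40.0
time: 11.35
eef_pos: [344.8, -303.9, 99.9]
tool_rot: [-3.142, 0.0, 1.572]
ft_force: [-0.1, -0.3, -1.5]
finger_gap: 51.8
grasp_force: 40.0
row [ 5.017e+02  2.746e+02 -1.000e-01  0.000e+00  0.000e+00  3.400e+00] dist 572
```

```bash
python3 -m creep '[[[30,16,0,0,0,0],[80,44,0,0,0,0],[130,71,0,0,0,0],[180,99,0,0,0,1],[230,126,0,0,0,1],[280,153,0,0,0,2],[330,181,0,0,0,2],[380,208,0,0,0,3.4],[430,235,0,0,0,3.4],[475,260,0,0,0,3.4],[500,274,0,0,0,3.4],[500,274,0,0,0,3.4]]]' && python3 -m creep '[[[0,0,20,0,0,0],[0,0,50,0,0,0],[0,0,75,0,0,0],[0,0,82,0,0,0],[0,0,87.5,0,0,0],[0,0,87.5,0,0,0]]]'; python3 -c "
from h import *
imaging.capture('top'); look('big_heel',n='top',z=35)"
```

```text
time: 12.85
eef_pos: [618.1, 197.7, 97.3]
tool_rot: [-3.139, 0.001, 1.515]
ft_force: [-0.8, -0.8, -1.2]
finger_gap: 51.8
grasp_force: 40.0
time: 13.6
eef_pos: [618.7, 195.8, 12.8]
tool_rot: [3.142, 0.0, 1.512]
ft_force: [-0.9, 0.6, -1.2]
finger_gap: 51.6
grasp_force: 40.0
cam [340.   3. 880.]
big_heel 0.55 c [614.4 174.5] [58.9 20.9] ang 2.0 ext [231.4, 121.7, 239.6, 150.3]
big_heel 0.39 c [ 619.1 -153.7] [134.9 186.9] ang 3.5 ext [345.2, 103.8, 440.3, 169.0]
tcp [619.3 196.2  13.5] [179.9  -0.   86.6]
```

```bash
python3 -m creep '[[[0,0,1,0,0,0],[0,0,1,0,0,0]]]' && python3 -m creep '[[[0,0,0,0,0,0],[0,0,0,0,0,0],[0,0,0,0,0,0],[0,0,-5,0,0,0],[0,0,-30,0,0,0],[0,0,-80,0,0,0],[0,0,-108,0,0,0],[0,0,-108,0,0,0]]]' 0.22; python3 -c "
from h import *
look('big_heel',z=35)
go(438,56,150,8.6)
look('brush',n='top')"
```

```text
time: 14.0
eef_pos: [618.8, 196.2, 11.9]
tool_rot: [3.141, 0.0, 1.512]
ft_force: [-0.2, -0.2, -0.3]
finger_gap: 51.7
grasp_force: 40.0
time: 15.0
eef_pos: [620.8, 196.5, 122.7]
tool_rot: [3.136, -0.001, 1.512]
ft_force: [-0.3, -0.1, -0.9]
finger_gap: 68.5
grasp_force: 0.0
cam [624. 281. 284.]
big_heel 0.69 c [618.9 204.1] [64.6 51.7] ang 86.5 ext [278.8, 150.8, 346.4, 233.2]
tcp [618.3 196.  119.4] [-180.     0.    86.6]
row [-150.3 -171.8  -30.6    0.     0.    78. ] dist 230
cam [340.   3. 880.]
brush 0.79 c [438.2  56.5] [84.5 32.4] ang 10.5 ext [277.5, 200.8, 304.3, 241.4]
tcp [617.5 195.8 118.1] [-179.8    0.    86.6]
```

```bash
python3 -m creep '[[[-150,-171,-30,0,0,77.6],[-150,-171,-30,0,0,77.6],[-150,-171,-30,0,0,77.6],[-150,-171,-30,0,0,77.6],[-150,-171,-30,0,0,77.6],[-150,-171,-30,0,0,77.6],[-150,-171,-30,0,0,77.6],[-150,-171,-30,0,0,77.6],[-150,-171,-30,0,0,77.6],[-150,-171,-30,0,0,77.6]]]' 0.15; python3 -c "
from h import *
look('brush',save='pics/w3.png')"
```

```text
time: 16.45
eef_pos: [438.7, 56.4, 149.1]
tool_rot: [-3.141, 0.001, 0.159]
ft_force: [0.5, 0.1, 0.3]
finger_gap: 74.7
grasp_force: 0.0
cam [522.  70. 310.]
brush 0.65 c [440.5  57.4] [83.7 31.4] ang 10.0 ext [296.7, 139.2, 335.4, 238.0]
tcp [438.9  56.4 149.3] [-180.     0.     9.1]
```

View pics/w3.png

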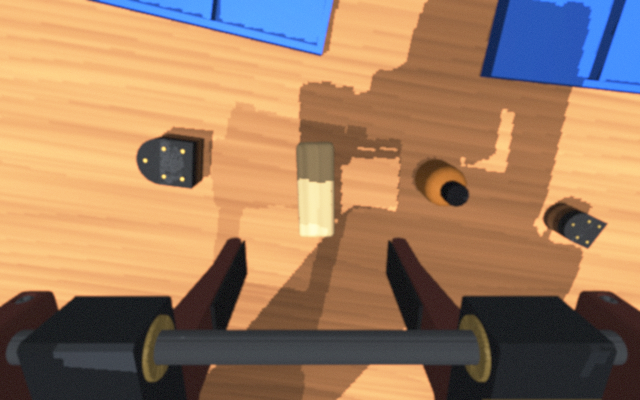

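The brush is at pixel (316, 190), in line with the tool. The middle heel is well clear at (170, 160).

```bash
python3 -m creep '[[[1.5,0,50,0,0,0],[1.5,0,95,0,0,0],[1.5,0,125,0,0,0],[1.5,0,136,0,0,0],[1.5,0,141,0,0,0],[1.5,0,141,0,0,0]]]' && python3 -m creep '[[[0,0,0,0,0,0],[0,0,0,0,0,0],[0,0,0,0,0,0],[0,0,0,0,0,0],[0,0,0,0,0,0],[0,0,0,0,0,0],[0,0,0,0,0,0]]]' 1 35 && python3 -m creep '[[[0,0,-40,0,0,0],[0,0,-68,0,0,0],[0,0,-70,0,0,0],[0,0,-70,0,0,0]]]'; python3 -c "
from h import *
go(614,112,80,-3.4)"
```

```text
time: 17.3
eef_pos: [441.3, 56.6, 9.2]
tool_rot: [3.141, -0.001, 0.158]
ft_force: [-0.7, -0.1, 0.4]
finger_gap: 74.3
grasp_force: 0.0
time: 18.18
eef_pos: [440.7, 56.6, 8.8]
tool_rot: [3.142, -0.0, 0.158]
ft_force: [-0.1, 0.2, 3.1]
finger_gap: 32.0
grasp_force: 34.9
time: 18.68
eef_pos: [440.2, 56.6, 78.2]
tool_rot: [3.142, 0.001, 0.158]
ft_force: [-0.7, -0.0, -0.7]
finger_gap: 31.3
grasp_force: 34.9
row [180.3 -27.4  -1.8   0.    0.   12.4] dist 182
```

```bash
python3 -m creep '[[[40,-6,0,0,0,3],[90,-14,0,0,0,6],[140,-21,0,0,0,10],[170,-26,0,0,0,12.4],[180,-27,0,0,0,12.4],[180,-27,0,0,0,12.4],[180,-27,0,0,0,12.4],[180,-27,25,0,0,12.4],[180,-27,50,0,0,12.4],[180,-27,60,0,0,12.4],[180,-27,64.5,0,0,12.4],[180,-27,64.5,0,0,12.4]]]'; python3 -m creep '[[[0,0,0,0,0,0],[0,0,0,0,0,0],[0,0,0,0,0,0]]]'
```

```text
time: 20.18
eef_pos: [614.4, 111.5, 14.7]
tool_rot: [3.142, -0.001, -0.059]
ft_force: [-0.7, -0.1, -1.4]
finger_gap: 31.9
grasp_force: 34.9
time: 20.55
eef_pos: [614.3, 111.6, 14.5]
tool_rot: [3.142, -0.0, -0.059]
ft_force: [0.3, -0.2, -1.1]
finger_gap: 31.5
grasp_force: 34.9
```

```bash
python3 -m creep '[[[0,0,0.5,0,0,0],[0,0,0.5,0,0,0],[0,0,0.5,0,0,0],[0,0,-5,0,0,0],[0,0,-30,0,0,0],[0,0,-80,0,0,0],[0,0,-135,0,0,0],[0,0,-135,0,0,0]]]' 0.48; python3 -c "
from h import *
look('brush',z=39)
look('dye_bottle',z=33,n='top')
look('small_heel',n='top')
go(461.5,-50,150,0)"
```

```text
time: 21.55
eef_pos: [618.0, 111.9, 154.6]
tool_rot: [-3.14, -0.01, -0.058]
ft_force: [0.9, -0.4, -0.4]
finger_gap: 45.9
grasp_force: 0.0
cam [700. 107. 317.]
brush 0.67 c [615.1 111.5] [31.9 85.3] ang 86.7 ext [299.4, 147.3, 336.6, 245.8]
tcp [614.3 111.6 149.8] [-1.8e+02 -1.0e-01 -3.4e+00]
cam [340.   3. 880.]
dye_bottle 0.55 c [460.5 -49.4] [34.7 37.1] ang 89.9 ext [333.4, 201.2, 350.6, 219.2]
dye_bottle 0.26 c [602.4  78.6] [ 34.6 117.9] ang 83.0 ext [265.3, 118.5, 289.3, 170.5]
tcp [612.9 111.5 147.8] [180.    0.2  -3.4]
cam [340.   3. 880.]
small_heel 0.72 c [617.5  98.9] [48.2 10.5] ang 1.3 ext [269.5, 123.8, 274.9, 157.4]
tcp [612.8 111.4 147.4] [180.    0.2  -3.4]
row [-141.6  170.    -2.6    0.     0.    -3.4] dist 221
```

```bash
python3 -m creep '[[[-142,170,-2,0,0,-3.4],[-142,170,-2,0,0,-3.4],[-142,170,-2,0,0,-3.4],[-142,170,-2,0,0,-3.4],[-142,170,-2,0,0,-3.4],[-142,170,-2,0,0,-3.4],[-142,170,-2,0,0,-3.4]]]' 0.1; python3 -c "
from h import *
look('dye_bottle',z=33,save='pics/w4.png')"
```

```text
time: 22.72
eef_pos: [463.5, -49.2, 151.0]
tool_rot: [-3.141, -0.0, 0.002]
ft_force: [-0.7, 0.7, 0.4]
finger_gap: 79.2
grasp_force: 0.0
cam [548. -49. 312.]
dye_bottle 0.85 c [464.6 -50.6] [42.3 34.7] ang 0.1 ext [299.7, 164.2, 338.6, 213.9]
tcp [463.2 -49.2 151. ] [-1.8e+02 -0.0e+00  1.0e-01]
```

View pics/w4.png

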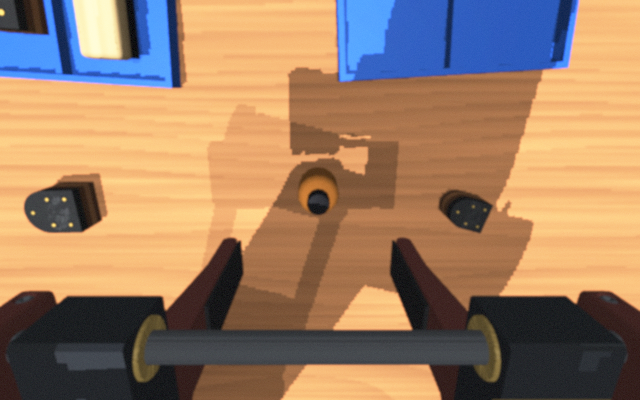

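The bottle body is at about pixel (318, 186), centred between the fingers. The small heel is at (465, 210), clear of them.

```bash
python3 -m creep '[[[-1,0,50,0,0,0],[-1,0,95,0,0,0],[-1,0,125,0,0,0],[-1,0,140,0,0,0],[-1,0,147,0,0,0],[-1,0,147,0,0,0]]]' && python3 -m creep '[[[0,0,0,0,0,0],[0,0,0,0,0,0],[0,0,0,0,0,0],[0,0,0,0,0,0],[0,0,0,0,0,0],[0,0,0,0,0,0],[0,0,0,0,0,0]]]' 1 30 && python3 -m creep '[[[0,0,-40,0,0,0],[0,0,-68,0,0,0],[0,0,-70,0,0,0],[0,0,-70,0,0,0]]]'; python3 -c "
from h import *
go(619,-111,80,3.4)"
```

```text
time: 23.58
eef_pos: [461.7, -49.6, 4.0]
tool_rot: [-3.142, 0.0, 0.001]
ft_force: [-0.6, -0.4, 0.2]
finger_gap: 79.2
grasp_force: 0.0
time: 24.45
eef_pos: [461.6, -50.0, 4.3]
tool_rot: [3.141, -0.0, 0.001]
ft_force: [-0.8, -0.4, 3.3]
finger_gap: 35.3
grasp_force: 30.0
time: 24.95
eef_pos: [461.0, -49.7, 73.6]
tool_rot: [-3.141, 0.001, 0.001]
ft_force: [0.2, -0.2, -0.2]
finger_gap: 35.5
grasp_force: 30.0
row [158.   61.4  -6.4   0.    0.   -3.4] dist 170
```

```bash
python3 -m creep '[[[30,11,0,0,0,0],[80,31,0,0,0,-2],[125,49,0,0,0,-3.4],[150,58,0,0,0,-3.4],[158,61,0,0,0,-3.4],[158,61,0,0,0,-3.4],[158,61,0,0,0,-3.4],[158,61,25,0,0,-3.4],[158,61,50,0,0,-3.4],[158,61,60,0,0,-3.4],[158,61,63.5,0,0,-3.4],[158,61,63.5,0,0,-3.4]]]'; python3 -m creep '[[[0,0,0.5,0,0,0],[0,0,0.5,0,0,0],[0,0,0.5,0,0,0]]]'
```

```text
time: 26.45
eef_pos: [619.7, -110.8, 11.2]
tool_rot: [3.141, -0.001, 0.06]
ft_force: [-0.9, 0.3, -1.7]
finger_gap: 35.3
grasp_force: 30.0
time: 26.82
eef_pos: [619.7, -110.8, 10.5]
tool_rot: [3.141, -0.0, 0.06]
ft_force: [0.5, 0.3, -0.8]
finger_gap: 35.7
grasp_force: 30.0
```

```bash
python3 -m creep '[[[0,0,0,0,0,0],[0,0,0,0,0,0],[0,0,0,0,0,0],[0,0,-5,0,0,0],[0,0,-30,0,0,0],[0,0,-80,0,0,0],[0,0,-135,0,0,0],[0,0,-135,0,0,0]]]' 0.44; python3 -c "
from h import *
look('dye_bottle',z=38)
look('small_heel',n='top')
imaging.capture('top');d=cut_out('top','small_heel')
go(439,-186,150,-20)"
```

```text
time: 27.82
eef_pos: [623.2, -111.7, 150.6]
tool_rot: [3.138, -0.009, 0.06]
ft_force: [-0.1, 0.1, -0.6]
finger_gap: 49.1
grasp_force: 0.0
cam [ 706. -106.  313.]
dye_bottle 0.92 c [ 623.  -110.6] [42.6 35. ] ang 3.4 ext [295.9, 170.9, 335.5, 220.0]
tcp [ 619.6 -110.8  145.8] [ 1.8e+02 -1.0e-01  3.4e+00]
cam [340.   3. 880.]
tcp [ 618.2 -110.4  143.8] [-1.8e+02  1.0e-01  3.4e+00]
row [-183.4   64.8   -6.6    0.     0.    23.4] dist 195
```

```bash
python3 -m creep '[[[-183,64,-6,0,0,-72.6],[-183,64,-6,0,0,-72.6],[-183,64,-6,0,0,-72.6],[-183,64,-6,0,0,-72.6],[-183,64,-6,0,0,-72.6],[-183,64,-6,0,0,-72.6],[-183,64,-6,0,0,-72.6],[-183,64,-6,0,0,-72.6],[-183,64,-6,0,0,-72.6]]]' 0.15; python3 -c "
from h import *
look('small_heel',save='pics/w5.png')"
```

```text
time: 29.25
eef_pos: [440.3, -185.4, 150.6]
tool_rot: [-3.14, -0.0, 1.324]
ft_force: [0.6, -0.3, -0.4]
finger_gap: 74.9
grasp_force: 0.0
cam [ 461. -103.  312.]
small_heel 0.72 c [ 443.5 -181.9] [39.8 28.8] ang 75.2 ext [302.6, 164.7, 338.6, 208.1]
tcp [ 440.5 -185.5  150.9] [-180.    -0.    75.9]
```

View pics/w5.png

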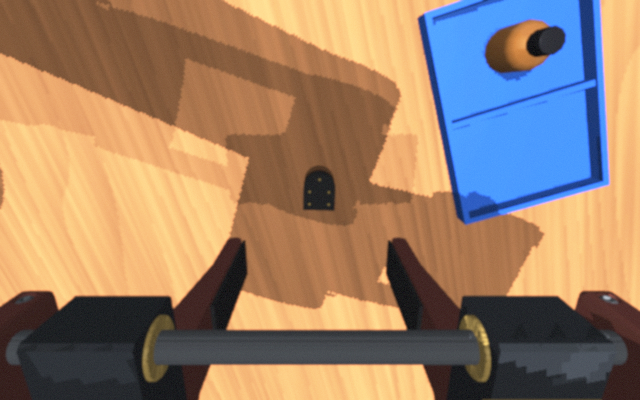

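The small heel is at pixel (319, 190), square to the fingers. I'll go down on it, 4 mm toward the flat end.

```bash
python3 -m creep '[[[-4,2,50,0,0,0],[-4,2,95,0,0,0],[-4,2,125,0,0,0],[-4,2,138,0,0,0],[-4,2,144.5,0,0,0],[-4,2,144.5,0,0,0]]]' && python3 -m creep '[[[0,0,0,0,0,0],[0,0,0,0,0,0],[0,0,0,0,0,0],[0,0,0,0,0,0],[0,0,0,0,0,0],[0,0,0,0,0,0],[0,0,0,0,0,0]]]' 1 35 && python3 -m creep '[[[0,0,-40,0,0,0],[0,0,-68,0,0,0],[0,0,-70,0,0,0],[0,0,-70,0,0,0]]]'; python3 -c "
from h import *
go(624,-205,80,92)"
```

```text
time: 30.1
eef_pos: [442.1, -190.2, 7.1]
tool_rot: [3.141, 0.0, 1.327]
ft_force: [0.0, 1.4, 0.7]
finger_gap: 74.5
grasp_force: 0.0
time: 30.98
eef_pos: [441.7, -190.0, 6.7]
tool_rot: [3.142, 0.0, 1.327]
ft_force: [-0.2, -0.6, 1.9]
finger_gap: 28.1
grasp_force: 35.0
time: 31.48
eef_pos: [441.3, -189.8, 76.2]
tool_rot: [-3.141, -0.0, 1.327]
ft_force: [0.7, 0.7, -0.7]
finger_gap: 27.5
grasp_force: 35.0
row [ 29.3 181.   -3.8   0.    0.  -16. ] dist 183
```

```bash
python3 -m creep '[[[5,30,0,0,0,-3],[13,80,0,0,0,-8],[21,130,0,0,0,-13],[27,165,0,0,0,-16],[29,181,0,0,0,-16],[29,181,0,0,0,-16],[29,181,0,0,0,-16],[29,181,25,0,0,-16],[29,181,50,0,0,-16],[29,181,60,0,0,-16],[29,181,64,0,0,-16],[29,181,64,0,0,-16]]]'; python3 -m creep '[[[0,0,0.5,0,0,0],[0,0,0.5,0,0,0],[0,0,0.5,0,0,0]]]'
```

```text
time: 32.98
eef_pos: [624.4, -205.6, 13.1]
tool_rot: [3.141, 0.0, 1.606]
ft_force: [-0.0, 1.1, -0.7]
finger_gap: 27.8
grasp_force: 35.0
time: 33.35
eef_pos: [624.5, -205.6, 12.5]
tool_rot: [3.141, 0.0, 1.606]
ft_force: [-0.1, 0.4, -0.4]
finger_gap: 27.7
grasp_force: 35.0
```

```bash
python3 -m creep '[[[0,0,0,0,0,0],[0,0,0,0,0,0],[0,0,0,0,0,0],[0,0,-5,0,0,0],[0,0,-30,0,0,0],[0,0,-80,0,0,0],[-60,-60,-135,0,0,0],[-120,-120,-160,0,0,0],[-170,-170,-160,0,0,0],[-170,-170,-160,0,0,0],[-170,-170,-160,0,0,0]]]' 0.44; python3 -c "
from h import *
c=imaging.capture('top')['img'];s=imaging.capture('side')['img']
cv2.imwrite('pics/f.png',np.vstack([cv2.resize(c[90:250,130:460],None,fx=1.8,fy=1.8),cv2.resize(s[120:310,200:500],(594,290))]))"
```

```text
time: 34.72
eef_pos: [458.4, -384.6, 173.6]
tool_rot: [3.141, 0.002, 1.602]
ft_force: [0.4, -0.7, -0.9]
finger_gap: 49.0
grasp_force: 0.0
```

View pics/f.png

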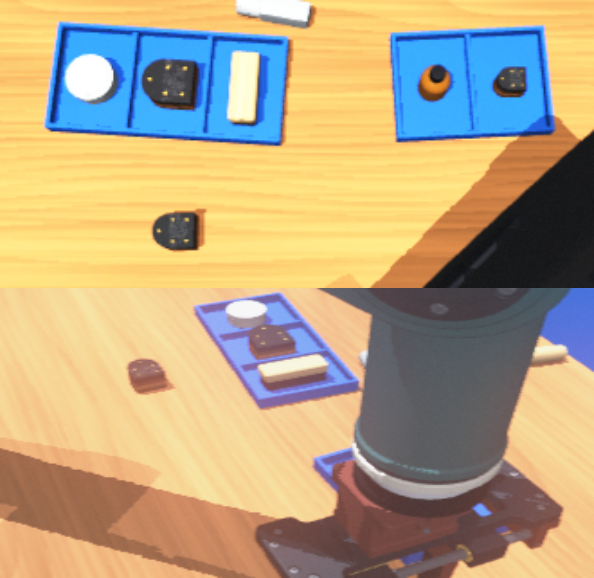

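All five things stand upright in their compartments: tin (90, 77), big heel (170, 83), brush (243, 87), bottle (436, 80) and small heel (510, 80). The middle heel is where it was, and the arm is clear.

```bash
python3 -c "
from station import ctrl
print(ctrl.hand_in())"
```

```text
the job is handed in; nothing more can be done
None
```

Both kits are packed and the job is handed in at about 35 s of robot time; the last pictures show all five things upright, one per compartment, with the middle heel unmoved, though hand-in returned no verdict.

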